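# Turn the chocolate biscuit over at the site-office desk

## Robot

A 7-joint arm with a two-finger parallel gripper is mounted at the origin on the work surface. World frame = base frame: x ahead of the robot, y to its left, z up, the work surface at z = 0. Lengths are in m, angles in rad, forces in N, time in s.
With the tool pointing down it reaches from about 0.4 to 0.925 m from the base axis. Payload 4.1 kg.
Tool frame: the origin (TCP) lies at the centre of the arm's flange, where the gripper is bolted on; the fingertips stand 173 mm ahead of it and the grasp point (between the pads) lies 155 mm ahead of it; z points along the fingers, y is the line along which they close (so a half turn about z gives the same grasp; the last joint's range is limited). The gripper opens to 85 mm and grips with 20 to 120 N. Pads are 22 mm wide; open, the fingers measure 114 mm over their backs; the gripper's body (76 mm by 85 mm) begins 54 mm behind the grasp point. The pads swing forward as they close: fully open they stand 13 mm farther back than shut.
Start: joints at [-1.216, 0.398, 0.045, 1.537, -0.019, 1.207, -0.051], TCP at [0.285, 0.584, 0.405] pointing down, gripper open.
Joint ranges: [-2.82, 2.82], [-0.49, 2.23], [-1.37, 1.46], [0, 2.46], [-1.36, 4.5], [0.23, 2], [-2.94, 2.94]. Speed limits (rad/s): [2.57, 2.57, 3.14, 3.14, 3.14, 3.14, 3.14].

## Interface

Orientations are given as a 3x3 rotation matrix whose columns are the frame's x, y, z axes.
In Python, from bench import * gives the robot as it stands. The module is installed in compiled form; this text tells all that it offers.
- The arm moves only by the tool arm_command, never from a script. Its argument "rows" is a list of rows, each an object with "linear": the shift along the tool's x, y, z normalised to -1 to 1, where 1 is 0.3 m, a list of three; "turn": the turn, a rotation vector about the tool's x, y, z normalised to -1 to 1, where 1 is 90 degrees, a list of three. A call has 1 to 8 rows; each row is the pose to reach, as a shift and turn from the pose commanded when the call began, along the tool's axes at that moment; what a row does not reach only later rows make up. A row lasts 1/12 s, in which the tool goes at most 41.7 mm and 7.16 degrees, less where a joint would pass 70% of its speed; a pose out of reach is approached as far as the arm can. A call with a number of a shift or a turn outside -1 to 1 is refused whole. A call with a gripper value outside its range is refused whole. "jaw" is the closure, from -1 (fully open) to 1 (shut), set as the call begins (left out, the last holds). The fingers move at their own pace and stop on an object; the grip force is fixed at half the most. Time passes only in rows, so rows that repeat a pose let the fingers close. It gives the time, the measured TCP pose, the force, the opening and the grip force at its end, in the units of the state.
- sense(): the state, without advancing time (a new reading comes with each control period).
- read_camera(name): name is "scene" or "top" or "wrist"; returns (picture, depth): 384x512x3 uint8, blue, green, red; 384x512 float32, m along the optical axis (not along the pixel's ray), 0 where there is no reading.
- get_calibration(name): a dict with "K" (3x3 intrinsics, pixels), "R" (3x3) and "t" (3): a world point X has camera coordinates R X + t. Camera axes: x right, y down, z forward; pixel columns grow to the right and rows downward; lengths in m; the calibration is good to about 2 mm. A picture is of the moment at which its call begins: read the wrist's pose just before it. get_calibration takes no time and is no camera call; for the wrist camera it gives the pose at the moment of the call.
- sign_off(): hands the job in; it is judged then, once.
The state is a dict: "time_s": time; "joint_positions": joint angles; "joint_velocities": joint speeds; "joint_torque": joint torques, N m; "eef_pos": TCP position; "tool_rot": TCP orientation; "contact_force": force on the tool from outside, world axes, zero at the start; "moment": the same for the moment, N m; "gripper_width": finger opening in m; "gripper_force": force on a finger pad.
Only numpy, scipy, OpenCV 4.12 (cv2) and the standard library are available. Lean on these libraries where they do the work, as an engineer would, in place of code of your own. Each camera call takes 0.05 s, during which the arm holds its last target. There are 200 camera calls.

## Task

Someone's biscuit lies chocolate side down on the teal mat; turn it over with the spatula so that it ends chocolate side up, lying flat and wholly on the mat. The spatula's handle is tucked under the monitor riser: draw the spatula out, lay it down flat in the open, clear of the riser, and let go, then take it by its orange handle to turn the biscuit with the blade (no fingers on the food, no tossing it high). Lay the spatula flat on the desk or mat again, not touching the biscuit, and leave everything else where it stands.

Things in the scene. Friction and masses are not known exactly. Their poses are not given: they have to be found in the camera images.
- spatula: Flat spatula, 255 mm long, 110 g, lying on its flat underside (z = 0). Origin on the underside where handle meets neck; +x to the blade tip, z up. Orange handle: x -120 to 0 mm, 20 wide (y), 18 high. Dark steel neck: x 0 to 75 mm, 14 wide, 12 high. Steel blade: x 65 to 135 mm, 60 wide, 2 thick, straight front edge. Starts with all but 5 to 15 mm of the handle under the riser.
- spatula_grip (a point): Middle of the place to hold the handle: x -35 mm, 9 mm above the underside; axes as the spatula.
- spatula_neck (a point): Place to take the bare neck: x 45 mm, 6 mm above the underside; axes as the spatula.
- spatula_tip (a point): Middle of the blade's front edge on the underside, x 135 mm; axes as the spatula.
- spatula_butt (a point): Far end of the handle on the underside, x -120 mm; axes as the spatula.
- biscuit: Hard round biscuit, 84 mm across, 12 mm thick, 60 g: dark chocolate on one face, plain golden on the other. Origin at the centre of the chocolate face; z points through it out of the plain face: up at the start, to be down at the end. Both faces are flat to 28 mm radius, then bevel to a 5 mm thick rim whose lower edge stands only 3.5 mm above the mat as it lies.
- biscuit_center (a point): Centre of the biscuit, halfway through its thickness. Friction with mat and blade is about 0.5 to 0.7: lifted by its near rim, the biscuit pivots about its far rim rather than sliding.
- mat: Teal silicone mat fixed to the desk, 200 mm (x) by 340 mm (y), 3 mm thick. Origin at the centre of its underside, on the desk; its y axis lies along world y within 0.25 rad. The biscuit starts within 30 mm of its middle in x and 0 to 70 mm towards +y.
- riser: Black fixed monitor riser: top plate 240 mm (x) by 300 mm (y), underside 84 mm and upper side 98 mm above the desk, on two side walls 20 mm thick at its y ends; a closed laptop 16 mm thick lies on it. Origin on the desk under its centre; open in front at x = -120 mm, where the spatula sticks out towards -x.
- cup: Bystander: takeaway cup with black lid, 84 mm across, 106 mm high; origin under its foot.
- flask: Bystander: orange drink flask, 72 mm across, 175 mm high; origin under its foot.
- sanitiser: Bystander: white spray bottle, 44 mm across, 117 mm high; origin under its foot.
- tape_measure: Bystander: yellow tape measure, 80 x 38 x 64 mm; origin under its centre.
- phone: Bystander: black phone lying flat, 150 x 74 x 9 mm; origin under its centre.
- mouse: Bystander: black computer mouse, 105 x 60 x 34 mm; origin under its centre.
Things that resemble listed ones, but are neither listed nor needed, are in the scene too. There is more than one size of the biscuit; the one meant has the size given above.

How it is judged:
By the outcome, as a careful person would: the job done as asked, in the order asked, and still so for the second after the job is handed in, with the robot touching nothing.
It also fails if it takes over 56 s, if anything falls off the work surface, if the arm or the gripper's body presses on something with over 40 N, if the wrist force passes 120 N, or if a joint passes its speed limit or range.

## Working session

There is one attempt and no reset: what is moved stays moved. The work goes in short steps, Python scripts to look and compute and a tool call to move; the robot and the scene stay as the last step left them, time stands still between calls to the robot, and variables do not carry over. Pictures are saved under pics/ and viewed, at most 10 in all, crops included, and the job is handed in when it is done.

Besides the shell and the picture viewer there is one more tool, called after ">>>" as a command line: name --argument value ..., lists and objects as JSON in quotes. arm_command: Moves the arm, as the interface text tells. Its arguments: {"type":"object","properties":{"rows":{"type":"array","items":{"type":"object","properties":{"linear":{"type":"array","items":{"type":"number"}},"turn":{"type":"array","items":{"type":"number"}}}}},"jaw":{"type":"number"}},"required":["rows"]}

```bash
mkdir -p pics
cat > h.py <<'E'
from bench import *
import numpy as np, cv2
def ray(name,u,v,z,cal=None):
    c=cal or get_calibration(name); K,R,t=map(np.array,(c["K"],c["R"],c["t"]))
    d=R.T@np.linalg.inv(K)@np.array([u,v,1.]); o=-R.T@t
    return o+d*(z-o[2])/d[2]
def px(name,P,cal=None):
    c=cal or get_calibration(name); K,R,t=map(np.array,(c["K"],c["R"],c["t"]))
    p=K@(R@np.array(P)+t); return p[:2]/p[2]
E
python3 - <<'E'
from h import *
for n in ("top","scene"):
    p,d=read_camera(n); np.savez(f"{n}.npz",p=p,d=d)
    cv2.imwrite(f"pics/{n}0.png",cv2.resize(p,(800,600)))
    c=get_calibration(n); print(n,c["K"],c["R"],c["t"])
s=sense(); print(s["time_s"],s["tool_rot"],s["contact_force"])
E
```

```text
top [[497.60977482   0.         252.10246056]
 [  0.         497.60977482 174.94447868]
 [  0.           0.           1.        ]] [[ 0.01568284 -0.99987582  0.00154688]
 [-0.98332827 -0.01570356 -0.1811599 ]
 [ 0.1811617   0.00132001 -0.98345244]] [0.06094824 0.56971636 1.54837883]
scene [[493.24936066   0.         254.58693737]
 [  0.         493.24936066 191.75632302]
 [  0.           0.           1.        ]] [[-0.18963538  0.98185264 -0.00195371]
 [ 0.61489433  0.11720915 -0.77985061]
 [-0.76546939 -0.14908859 -0.62596262]] [ 0.0336709  -0.31879251  1.94689373]
0.1 [[-8.98842113e-01  4.38272074e-01 -6.67356252e-04]
 [ 4.38272567e-01  8.98840625e-01 -1.63948815e-03]
 [-1.18694964e-04 -1.76612493e-03 -9.99998433e-01]] [0.0522189  0.10586232 0.00065542]
```

View pics/top0.png

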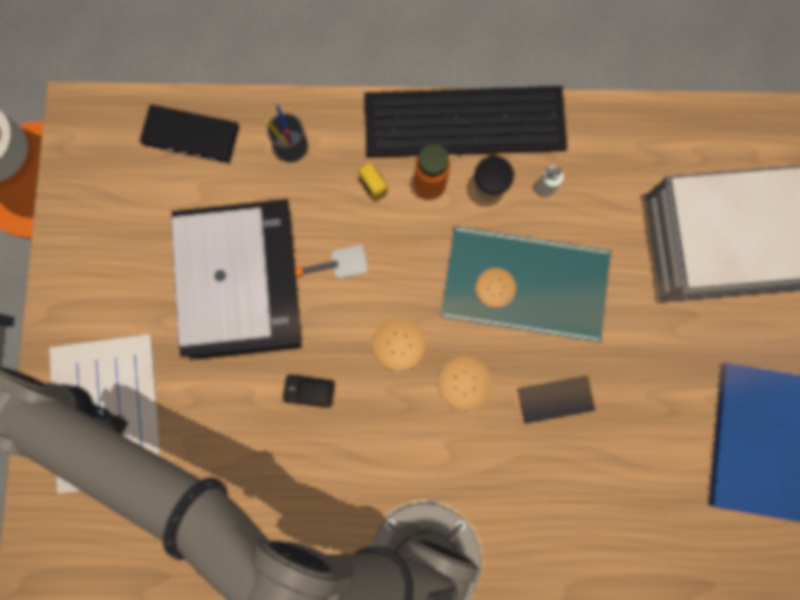

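View pics/scene0.png

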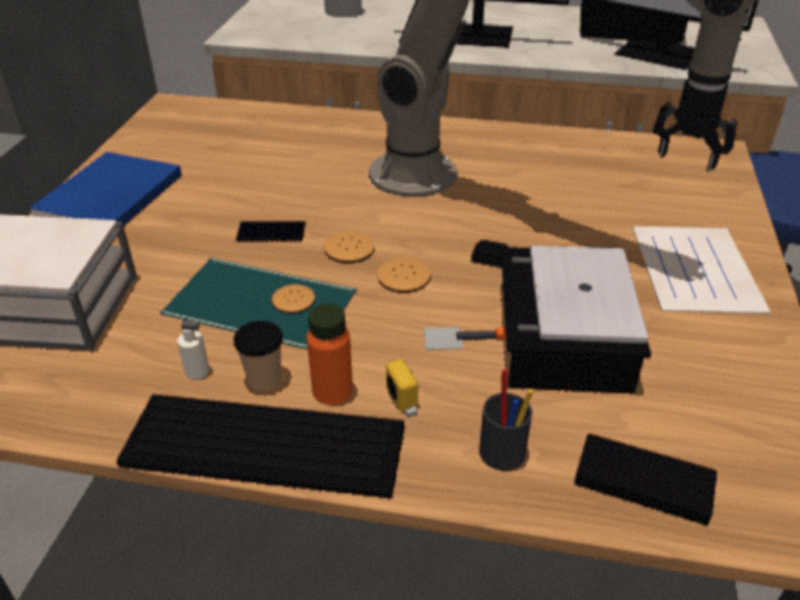

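Both views show three biscuits (top view, 800x600 pixels): (495,287) on the teal mat, (400,345) and (465,383) on bare desk and visibly larger. The one on the mat should be the target. The spatula blade is at (350,262), with its orange handle end at (299,271) by the riser.

Run:
```python
from h import *
z=np.load("top.npz"); p=z["p"]; d=z["d"]; hsv=cv2.cvtColor(p,cv2.COLOR_BGR2HSV)
def blobs(m,zz,amin=30):
    cs,_=cv2.findContours(m.astype(np.uint8)*255,cv2.RETR_EXTERNAL,cv2.CHAIN_APPROX_NONE)
    for c in cs:
        if cv2.contourArea(c)<amin: continue
        w=np.array([ray("top",u,v,zz)[:2] for u,v in c[:,0].astype(float)],np.float32)
        print("px",c[:,0].mean(0).round(),"rect",cv2.minAreaRect(w),"\n  corners",cv2.boxPoints(cv2.minAreaRect(w)).round(3).tolist())
H,S,V=cv2.split(hsv)
print("mat");blobs((H>75)&(H<100)&(S>90)&(V>40),0.003,1500)
b=np.zeros(H.shape,bool)
print([hsv[int(v*.64),int(u*.64)].tolist() for u,v in[(495,287),(400,345),(465,383),(430,300),(350,262),(320,267),(300,271),(380,290)]])
print("bisc");blobs((H>8)&(H<22)&(S>145)&(V>150)&(np.indices(H.shape)[0]>160)&(np.indices(H.shape)[0]<270),.012,200)
print("blade");r=np.indices(H.shape);blobs((S<90)&(r[1]>192)&(r[1]<245)&(r[0]>145)&(r[0]<185),.002,20)
print("orange");blobs((H<12)&(S>170)&(r[1]>185)&(r[1]<205)&(r[0]>160)&(r[0]<185),.018,1)
crop=p[140:270,180:400]; cv2.imwrite("pics/crop.png",cv2.resize(crop,None,fx=3.6,fy=3.6,interpolation=cv2.INTER_CUBIC))
for nm,u,v,zz in[("blade tip mid",366,260,.002),("blade back",334,264,.002),("orange",299,271,.018),("riserfront a",288,201,.098),("riserfront b",300,347,.098),("phone",556,400,.009),("big1",400,345,.012),("big2",465,383,.012),("flask",432,185,.05),("cup",493,180,.106),("tape",373,182,.06),("sani",550,182,.1),("mouse",309,391,.03)]:
    print(nm,ray("top",u*.64,v*.64,zz).round(3))
```

```text
mat
px [334. 167.] rect ((0.5981005430221558, -0.21504513919353485), (0.32467707991600037, 0.09684913605451584), 81.92378997802734) 
  corners [[0.5270000100135803, -0.36899998784065247], [0.6230000257492065, -0.382999986410141], [0.6690000295639038, -0.061000000685453415], [0.5730000138282776, -0.04800000041723251]]
[[16, 138, 216], [17, 134, 221], [17, 133, 219], [15, 125, 190], [19, 22, 197], [10, 24, 94], [12, 197, 210], [15, 128, 197]]
bisc
blade
px [217. 168.] rect ((0.5963111519813538, 0.1954735815525055), (0.06454223394393921, 0.13317643105983734), 13.668819427490234) 
  corners [[0.5490000247955322, 0.2529999911785126], [0.5809999704360962, 0.12300000339746475], [0.6430000066757202, 0.1379999965429306], [0.6119999885559082, 0.2680000066757202]]
orange
blade tip mid [0.606 0.13  0.002]
blade back [0.596 0.198 0.002]
orange [0.577 0.27  0.018]
riserfront a [0.706 0.287 0.098]
riserfront b [0.41  0.252 0.098]
phone [ 0.317 -0.267  0.009]
big1 [0.425 0.055 0.012]
big2 [ 0.349 -0.08   0.012]
flask [ 0.759 -0.007  0.05 ]
cup [ 0.755 -0.129  0.106]
tape [0.761 0.117 0.06 ]
sani [ 0.754 -0.246  0.1  ]
mouse [0.327 0.239 0.03 ]
```

View pics/crop.png

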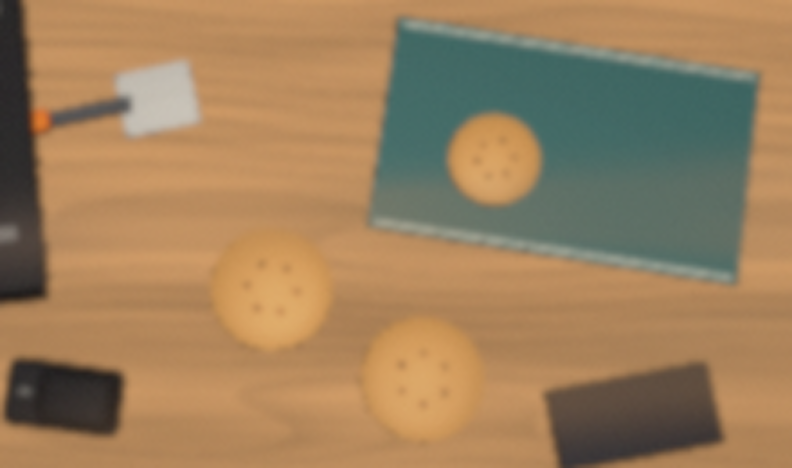

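The crop shows the mat biscuit centred at (495,159) in crop pixels, about 94 px wide, which is about 84 mm. The others are about 120 px, or 102–105 mm, so the mat biscuit is the one meant. The blade spans (121–195, ~100) and the orange stub is at (40,121).

```bash
cat >> h.py <<'E'
from scipy.spatial.transform import Rotation as Ro
def go(pos,R,s=None):
    """print shift/turn in command units to reach pos,R (from measured pose)"""
    s=s or sense(); T=np.array(s["tool_rot"]); d=T.T@(np.array(pos)-s["eef_pos"])
    w=Ro.from_matrix(T.T@np.array(R)).as_rotvec()
    print("t",round(s["time_s"],2),"lin",(d/.3).round(4),"turn",(w/(np.pi/2)).round(4))
def down(yaw):  # tool y axis along yaw angle (rad), z down
    y=np.array([np.cos(yaw),np.sin(yaw),0]); z=np.array([0,0,-1.]); return np.c_[np.cross(y,z),y,z]
E
python3 - <<'E'
from h import *
c=lambda u,v,z: ray("top",180+u/3.6-.36,140+v/3.6-.36,z)[:2]
for n,u,v,z in [("b",495,159,.012),("bl",448,159,.01),("br",542,159,.01),("m1",400,18,.003),("m2",758,74,.003),("m3",738,283,.003),("m4",370,222,.003),("tip",195,95,.002),("back",121,104,.002),("hn",48,119,.012),("neck_end",129,104,.012),("big",272,289,.012),("tl",188,60,.002),("tr",201,122,.002)]: print(n,c(u,v,z).round(4))
t=c(195,95,.002);h=c(48,119,.012);a=t-h;print("len hn-tip (135)",np.linalg.norm(a),"ang",np.degrees(np.arctan2(a[1],a[0])))
a/=np.linalg.norm(a); n=t-a*.087;print("neck pt",n)
yaw=np.arctan2(a[1],a[0])+np.pi/2; print("yaw",np.degrees(yaw))
go([n[0],n[1],.33],down(yaw))
E
```

```text
b [ 0.5498 -0.1443]
bl [ 0.5495 -0.1015]
br [ 0.5509 -0.1875]
m1 [ 0.6831 -0.058 ]
m2 [ 0.6351 -0.3898]
m3 [ 0.4408 -0.3649]
m4 [ 0.4913 -0.0309]
tip [0.6071 0.1314]
back [0.5975 0.1996]
hn [0.5805 0.2652]
neck_end [0.5957 0.1914]
big [0.4279 0.0577]
tl [0.6401 0.1386]
tr [0.5818 0.1253]
len hn-tip (135) 0.1364512902307601 ang -78.75183257907102
neck pt [0.59012223 0.21672503]
yaw 11.248167420928974
t 0.1 lin [-1.4513 -0.6539  0.2473] turn [-0.001   0.0006  0.5862]
```

>>> arm_command --rows '[{"linear":[-1,-0.45,0],"turn":[0,0,0.586]},{"linear":[-1,-0.45,0],"turn":[0,0,0.586]},{"linear":[-1,-0.45,0],"turn":[0,0,0.586]},{"linear":[-1,-0.45,0],"turn":[0,0,0.586]},{"linear":[-1,-0.45,0],"turn":[0,0,0.586]},{"linear":[-1,-0.45,0],"turn":[0,0,0.586]},{"linear":[-1,-0.45,0],"turn":[0,0,0.586]},{"linear":[-1,-0.45,0],"turn":[0,0,0.586]}]'

```text
time_s: 0.77
eef_pos: [0.4967, 0.3287, 0.4045]
tool_rot: [[-0.189, 0.982, 0.0], [0.982, 0.189, -0.001], [-0.001, -0.0, -1.0]]
contact_force: [0.5, 0.8, 0.4]
gripper_width: 0.0853
gripper_force: 0.0
```

Run:
```python
from h import *
go([.590,.217,.33],down(np.radians(11.25)))
```

```text
t 0.77 lin [-0.4243  0.2351  0.2488] turn [-0.0001  0.0005 -0.0039]
```

>>> arm_command --rows '[{"linear":[-0.424,0.235,0.05],"turn":[0,0,0]},{"linear":[-0.424,0.235,0.05],"turn":[0,0,0]},{"linear":[-0.424,0.235,0.12],"turn":[0,0,0]},{"linear":[-0.424,0.235,0.249],"turn":[0,0,0]},{"linear":[-0.424,0.235,0.249],"turn":[0,0,0]},{"linear":[-0.424,0.235,0.249],"turn":[0,0,0]}]'

```text
time_s: 1.27
eef_pos: [0.5887, 0.2179, 0.3257]
tool_rot: [[-0.191, 0.981, -0.007], [0.981, 0.191, -0.004], [-0.003, -0.008, -1.0]]
contact_force: [-0.1, 1.2, -0.2]
gripper_width: 0.0853
gripper_force: 0.0
```

Run:
```python
from h import *
s=sense(); cal=get_calibration("wrist"); p,d=read_camera("wrist"); cv2.imwrite("pics/w1.png",p)
np.savez("w1.npz",p=p,d=d); np.save("w1cal.npy",cal,allow_pickle=True)
print(s["eef_pos"],cal)
for n,P in[("neck",[.590,.217,.012]),("tip",[.6071,.1314,.002]),("hn",[.5805,.2652,.018])]: print(n,px("wrist",P,cal))
```

```text
[0.58871552 0.21788002 0.32572804] {'K': array([[288.44660187,   0.        , 258.51541427],
       [  0.        , 288.44660187, 190.46117826],
       [  0.        ,   0.        ,   1.        ]]), 'R': array([[ 0.98133937,  0.19212427, -0.00782993],
       [ 0.18486664, -0.93150204,  0.31325433],
       [ 0.05289016, -0.3088563 , -0.94963699]]), 't': array([-0.6165475 ,  0.07745613,  0.33946819])}
neck [262.50249613 178.7661862 ]
tip [262.41849004 249.98835405]
hn [262.69626856 130.22873465]
```

View pics/w1.png

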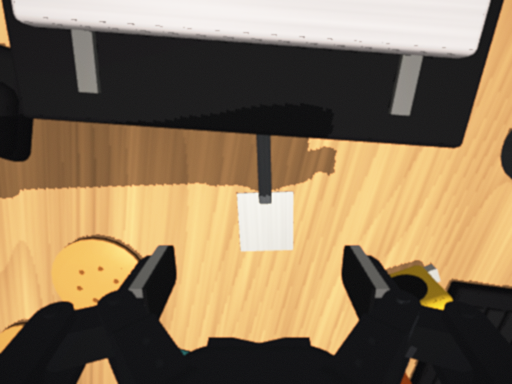

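The wrist view shows the blade front edge at (239,251)–(294,250), the back edge at (237,193)–(293,191) and the neck at x≈264. That is about 3 px to the right of my prediction.

Run:
```python
from h import *
cal=np.load("w1cal.npy",allow_pickle=True).item()
r=lambda u,v,z: ray("wrist",u,v,z,cal)[:2]
t=r(266.3,250.5,.002); b=r(265.2,192,.002); k=r(264.3,145,.012)
print(t,b,k,np.linalg.norm(t-b)," width",np.linalg.norm(r(239,251,.002)-r(294,250,.002)))
a=t-k; a/=np.linalg.norm(a); ang=np.degrees(np.arctan2(a[1],a[0])); n=t-a*.088; print("ang",ang,"neck",n)
for zz in(.175,): go([*n,zz],down(np.radians(ang+90)))
```

```text
[0.61157352 0.13162371] [0.5963067  0.20040851] [0.58499608 0.25091759] 0.07045866642892995  width 0.06277744896652476
ang -77.44021952699865 neck [0.5924372  0.21751784]
t 1.32 lin [-0.0111  0.0127  0.5103] turn [-0.0029  0.0003 -0.015 ]
```

>>> arm_command --rows '[{"linear":[-0.011,0.01,0.12],"turn":[0,0,-0.014]},{"linear":[-0.011,0.01,0.24],"turn":[0,0,-0.014]},{"linear":[-0.011,0.01,0.36],"turn":[0,0,-0.014]},{"linear":[-0.011,0.01,0.44],"turn":[0,0,-0.014]},{"linear":[-0.011,0.01,0.48],"turn":[0,0,-0.014]},{"linear":[-0.011,0.01,0.503],"turn":[0,0,-0.014]},{"linear":[-0.011,0.01,0.503],"turn":[0,0,-0.014]}]'

```text
time_s: 1.9
eef_pos: [0.5928, 0.2194, 0.1794]
tool_rot: [[-0.219, 0.976, 0.0], [0.976, 0.219, 0.001], [0.001, 0.0, -1.0]]
contact_force: [-0.1, 0.2, 0.3]
gripper_width: 0.0852
gripper_force: 0.0
```

>>> arm_command --rows '[{"linear":[0,0,0],"turn":[0,0,0]},{"linear":[0,0,0],"turn":[0,0,0]},{"linear":[0,0,0],"turn":[0,0,0]},{"linear":[0,0,0],"turn":[0,0,0]},{"linear":[0,0,0],"turn":[0,0,0]},{"linear":[0,0,0],"turn":[0,0,0]},{"linear":[0,0,0],"turn":[0,0,0]},{"linear":[0,0,0],"turn":[0,0,0]}]' --jaw 1

```text
time_s: 2.57
eef_pos: [0.5932, 0.2178, 0.1799]
tool_rot: [[-0.217, 0.976, 0.001], [0.976, 0.217, 0.0], [0.0, 0.001, -1.0]]
contact_force: [-1.5, -1.1, 5.4]
gripper_width: 0.0117
gripper_force: 59.2
```

>>> arm_command --rows '[{"linear":[-0.03,0,-0.005],"turn":[0,0,0]},{"linear":[-0.1,0,-0.005],"turn":[0,0,0]},{"linear":[-0.17,0,-0.005],"turn":[0,0,0]},{"linear":[-0.24,0,-0.005],"turn":[0,0,0]},{"linear":[-0.31,0,-0.005],"turn":[0,0,0]},{"linear":[-0.38,0,-0.005],"turn":[0,0,0]},{"linear":[-0.45,0,-0.005],"turn":[0,0,0]},{"linear":[-0.5,0,-0.005],"turn":[0,0,0]}]'

```text
time_s: 3.23
eef_pos: [0.6255, 0.0681, 0.1802]
tool_rot: [[-0.214, 0.977, -0.0], [0.977, 0.214, -0.002], [-0.001, -0.001, -1.0]]
contact_force: [-0.2, -0.9, -0.9]
gripper_width: 0.0114
gripper_force: 58.6
```

Run:
```python
from h import *
p,d=read_camera("top"); cv2.imwrite("pics/top1.png",cv2.resize(p[120:260,160:400],None,fx=3.3,fy=3.3,interpolation=cv2.INTER_CUBIC))
```

```text
(no output)
```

View pics/top1.png

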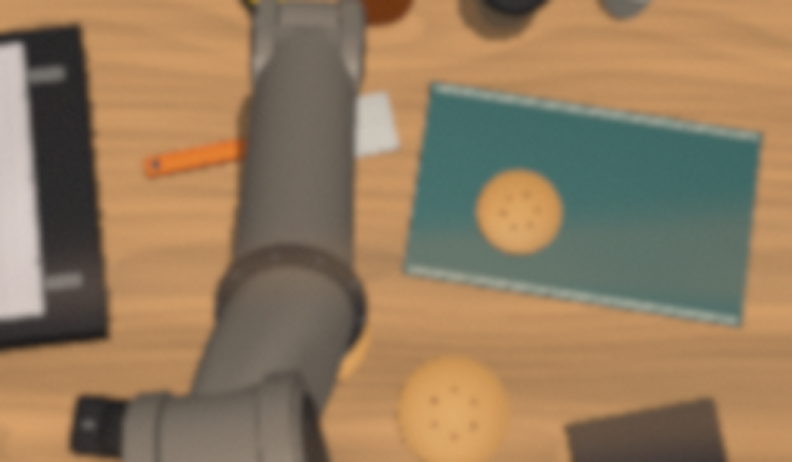

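The handle is fully out: butt at (147,165), blade tip near (395,122), riser edge at (95,170). That leaves it about 45 mm clear. I'll lower it, release, and take the handle.

>>> arm_command --rows '[{"linear":[0,0,0.006],"turn":[0,0,0]},{"linear":[0,0,0.006],"turn":[0,0,0]},{"linear":[0,0,0.006],"turn":[0,0,0]}]'

```text
time_s: 3.53
eef_pos: [0.6262, 0.07, 0.1799]
tool_rot: [[-0.216, 0.976, 0.002], [0.976, 0.216, -0.002], [-0.002, 0.002, -1.0]]
contact_force: [-0.4, -4.2, 5.4]
gripper_width: 0.0115
gripper_force: 59.3
```

>>> arm_command --rows '[{"linear":[0,0,0],"turn":[0,0,0]},{"linear":[0,0,0],"turn":[0,0,0]},{"linear":[0,0,0],"turn":[0,0,0]},{"linear":[0,0,0],"turn":[0,0,0]},{"linear":[0,0,0],"turn":[0,0,0]},{"linear":[0,0,0],"turn":[0,0,0]},{"linear":[0,0,-0.1],"turn":[0,0,0]},{"linear":[0,0,-0.2],"turn":[0,0,0]}]' --jaw -1

```text
time_s: 4.2
eef_pos: [0.6243, 0.0715, 0.2374]
tool_rot: [[-0.217, 0.976, -0.005], [0.976, 0.217, -0.001], [0.0, -0.005, -1.0]]
contact_force: [0.0, -0.3, 0.8]
gripper_width: 0.0856
gripper_force: 0.0
```

>>> arm_command --rows '[{"linear":[0.1,0,-0.2],"turn":[0,0,0]},{"linear":[0.2,0,-0.35],"turn":[0,0,0]},{"linear":[0.267,0,-0.4],"turn":[0,0,0]},{"linear":[0.267,0,-0.4],"turn":[0,0,0]},{"linear":[0.267,0,-0.4],"turn":[0,0,0]},{"linear":[0.267,0,-0.4],"turn":[0,0,0]}]'

```text
time_s: 4.7
eef_pos: [0.608, 0.1505, 0.3596]
tool_rot: [[-0.219, 0.976, 0.002], [0.976, 0.219, 0.001], [0.0, 0.002, -1.0]]
contact_force: [-0.2, -0.3, 0.1]
gripper_width: 0.0857
gripper_force: 0.0
```

Run:
```python
from h import *
s=sense(); cal=get_calibration("wrist"); p,d=read_camera("wrist"); cv2.imwrite("pics/w2.png",p)
np.save("w2cal.npy",cal,allow_pickle=True)
print(s["time_s"],s["eef_pos"])
H,S,V=cv2.split(cv2.cvtColor(p,cv2.COLOR_BGR2HSV)); m=((H<13)&(S>175)&(V>120)).astype(np.uint8)
cs,_=cv2.findContours(m,cv2.RETR_EXTERNAL,cv2.CHAIN_APPROX_NONE)
for c in cs:
    if cv2.contourArea(c)>150:
        w=np.array([ray("wrist",u,v,.018,cal)[:2] for u,v in c[:,0].astype(float)],np.float32)
        print(c[:,0].mean(0),cv2.boxPoints(cv2.minAreaRect(w)).round(4).tolist(),cv2.minAreaRect(w)[1])
```

```text
4.7 [0.60801264 0.15047835 0.35956684]
[417.28571429 375.16883117] [[0.8755000233650208, -0.10260000079870224], [0.9230999946594238, -0.1031000018119812], [0.9233999848365784, -0.07649999856948853], [0.8758000135421753, -0.07599999755620956]] (0.02662787027657032, 0.0476292185485363)
[258.01239669 145.55371901] [[0.5803999900817871, 0.22990000247955322], [0.60589998960495, 0.1160999983549118], [0.6237999796867371, 0.1200999990105629], [0.5982000231742859, 0.23389999568462372]] (0.018319841474294662, 0.11659091711044312)
```

View pics/w2.png

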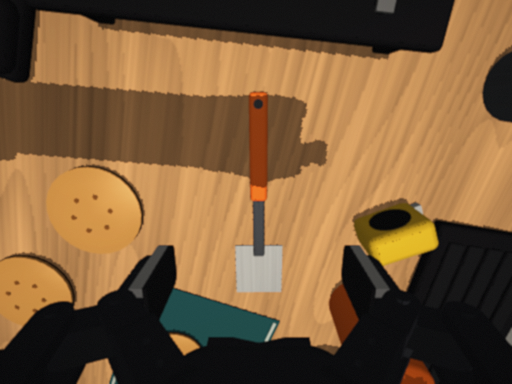

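The spatula lies flat and free: handle at (258,92)–(258,200), blade at (258,268). The TCP is already over the grip point, so I go straight down and close.

>>> arm_command --rows '[{"linear":[0.005,0,0.13],"turn":[0,0,0]},{"linear":[0.005,0,0.26],"turn":[0,0,0]},{"linear":[0.005,0,0.39],"turn":[0,0,0]},{"linear":[0.005,0,0.5],"turn":[0,0,0]},{"linear":[0.005,0,0.57],"turn":[0,0,0]},{"linear":[0.005,0,0.607],"turn":[0,0,0]},{"linear":[0.005,0,0.607],"turn":[0,0,0]},{"linear":[0.005,0,0.607],"turn":[0,0,0]}]'

```text
time_s: 5.42
eef_pos: [0.6079, 0.1498, 0.1761]
tool_rot: [[-0.215, 0.977, -0.001], [0.977, 0.215, -0.001], [-0.001, -0.001, -1.0]]
contact_force: [-0.5, 0.7, 0.6]
gripper_width: 0.0856
gripper_force: 0.0
```

>>> arm_command --rows '[{"linear":[0,0,0],"turn":[0,0,0]},{"linear":[0,0,0],"turn":[0,0,0]},{"linear":[0,0,0],"turn":[0,0,0]},{"linear":[0,0,0],"turn":[0,0,0]},{"linear":[0,0,0],"turn":[0,0,0]},{"linear":[0,0,0],"turn":[0,0,0]},{"linear":[0,0,0],"turn":[0,0,0]},{"linear":[0,0,0],"turn":[0,0,0]}]' --jaw 1

```text
time_s: 6.08
eef_pos: [0.6083, 0.1512, 0.1776]
tool_rot: [[-0.217, 0.976, 0.001], [0.976, 0.217, 0.001], [0.0, 0.002, -1.0]]
contact_force: [-0.9, -0.2, 5.6]
gripper_width: 0.0185
gripper_force: 61.9
```

Run:
```python
from h import *
s=sense(); print(s["eef_pos"],s["gripper_width"],s["contact_force"],s["moment"])
```

```text
[0.60825796 0.15117558 0.17764967] 0.018454265889397543 [-0.86476847 -0.15220816  5.60983077] [ 0.01350465  0.15688726 -0.04135711]
```

>>> arm_command --rows '[{"linear":[0,0,-0.05],"turn":[0,0,0]},{"linear":[0,0,-0.1],"turn":[0,0,0]},{"linear":[-0.05,-0.04,-0.1],"turn":[0,0,0.06]},{"linear":[-0.1,-0.08,-0.1],"turn":[0,0,0.12]},{"linear":[-0.14,-0.1,-0.1],"turn":[0,0,0.18]},{"linear":[-0.168,-0.117,-0.1],"turn":[0,0,0.233]},{"linear":[-0.168,-0.117,-0.1],"turn":[0,0,0.233]},{"linear":[-0.168,-0.117,-0.1],"turn":[0,0,0.233]}]'

```text
time_s: 6.75
eef_pos: [0.5842, 0.094, 0.2063]
tool_rot: [[0.146, 0.989, -0.001], [0.989, -0.146, -0.0], [-0.0, -0.001, -1.0]]
contact_force: [0.7, 0.4, -1.0]
gripper_width: 0.0186
gripper_force: 61.0
```

Run:
```python
from h import *
s=sense();print(s["eef_pos"],np.array(s["tool_rot"]).round(3).tolist(),s["gripper_width"])
ims=[]
p,_=read_camera("top"); ims.append(cv2.resize(p[120:240,230:390],None,fx=2.5,fy=2.5,interpolation=cv2.INTER_CUBIC))
q,_=read_camera("scene"); ims.append(cv2.resize(q[140:260,100:260],None,fx=2.5,fy=2.5,interpolation=cv2.INTER_CUBIC))
cal=get_calibration("wrist");np.save("w3cal.npy",cal,allow_pickle=True)
w,_=read_camera("wrist"); w=cv2.resize(w[:,56:456],(400,384)); a=np.hstack(ims)
out=np.zeros((300+300,800,3),np.uint8); out[:300]=a; out[300:,:400]=w[84:384]; cv2.imwrite("pics/mix.png",out)
```

```text
[0.58419269 0.09404322 0.20633682] [[0.146, 0.989, -0.001], [0.989, -0.146, -0.0], [-0.0, -0.001, -1.0]] 0.018603674461588025
```

View pics/mix.png

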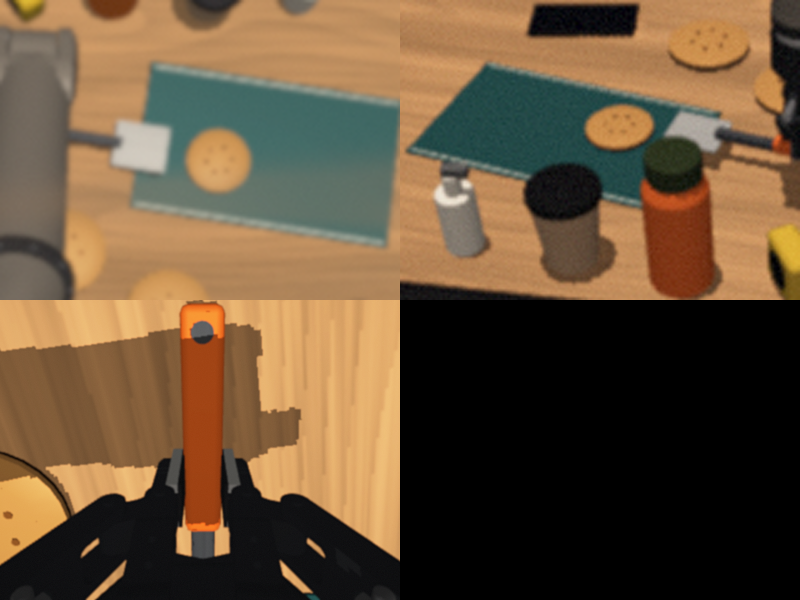

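In the mixed picture, the top crop (left) puts the biscuit at (219,160) and the blade front edge at (171,126)–(165,173). The blade is square to the mat and points at the biscuit.

Run:
```python
from h import *
c=lambda u,v,z: ray("top",230+u/2.5-.3,120+v/2.5-.3,z)[:2]
b=c(219,160,.012); b2=(c(187,160,.01)+c(251,160,.01))/2; t=c(168,149.5,.031); s=sense()
X=-np.array(s["tool_rot"])[:2,0]; Y=np.array(s["tool_rot"])[:2,1]
print(b,b2,t,"tip from TCP",(t-s["eef_pos"][:2])@X,(t-s["eef_pos"][:2])@Y)
print("biscuit from tip along/lat",(b-t)@X,(b-t)@Y)
```

```text
[ 0.55020208 -0.14478159] [ 0.5505385  -0.14504679] [ 0.5598033  -0.07600371] tip from TCP 0.1733403721435702 8.974970222138724e-05
biscuit from tip along/lat 0.06944362364781569 0.0003993950415425143
```

>>> arm_command --rows '[{"linear":[0,0,0],"turn":[0,0.033,0]},{"linear":[0,0,0.025],"turn":[0,0.033,0]},{"linear":[0,0,0.048],"turn":[0,0.033,0]},{"linear":[0,0,0.048],"turn":[0,0.033,0]},{"linear":[0,0,0.048],"turn":[0,0.033,0]}]'

```text
time_s: 7.32
eef_pos: [0.5841, 0.0945, 0.1913]
tool_rot: [[0.146, 0.989, 0.006], [0.988, -0.146, 0.05], [0.051, -0.002, -0.999]]
contact_force: [0.6, 0.3, -1.3]
gripper_width: 0.0182
gripper_force: 61.0
```

>>> arm_command --rows '[{"linear":[0,0,0.003],"turn":[0,0,0]},{"linear":[0,0,0.006],"turn":[0,0,0]},{"linear":[0,0,0.006],"turn":[0,0,0]},{"linear":[0,0,0.006],"turn":[0,0,0]}]'

```text
time_s: 7.65
eef_pos: [0.5845, 0.0944, 0.1906]
tool_rot: [[0.147, 0.989, 0.008], [0.988, -0.147, 0.051], [0.052, 0.0, -0.999]]
contact_force: [0.2, 0.3, -2.0]
gripper_width: 0.0183
gripper_force: 61.0
```

>>> arm_command --rows '[{"linear":[0,0,0.003],"turn":[0,0,0]},{"linear":[0,0,0.005],"turn":[0,0,0]},{"linear":[0,0,0.005],"turn":[0,0,0]},{"linear":[0,0,0.005],"turn":[0,0,0]}]'

```text
time_s: 7.98
eef_pos: [0.5846, 0.0944, 0.1891]
tool_rot: [[0.147, 0.989, 0.008], [0.988, -0.147, 0.051], [0.052, 0.0, -0.999]]
contact_force: [-0.5, -0.2, -1.3]
gripper_width: 0.0185
gripper_force: 61.1
```

>>> arm_command --rows '[{"linear":[0,0,0.003],"turn":[0,0,0]},{"linear":[0,0,0.004],"turn":[0,0,0]},{"linear":[0,0,0.004],"turn":[0,0,0]}]'

```text
time_s: 8.23
eef_pos: [0.5846, 0.0945, 0.1879]
tool_rot: [[0.146, 0.989, 0.008], [0.988, -0.147, 0.051], [0.052, 0.0, -0.999]]
contact_force: [-1.0, 0.8, 0.2]
gripper_width: 0.0184
gripper_force: 61.2
```

Run:
```python
from h import *
s=sense(); print(s["eef_pos"],s["contact_force"],s["moment"])
```

```text
[0.58463396 0.09452424 0.18792328] [-0.99971311  0.78560259  0.2071688 ] [-0.11841193  0.02484777 -0.03839587]
```

>>> arm_command --rows '[{"linear":[0,0,0.003],"turn":[0,0,0]},{"linear":[0,0,0.004],"turn":[0,0,0]},{"linear":[0,0,0.004],"turn":[0,0,0]}]'

```text
time_s: 8.48
eef_pos: [0.5846, 0.0947, 0.1867]
tool_rot: [[0.146, 0.989, 0.008], [0.988, -0.147, 0.051], [0.052, 0.0, -0.999]]
contact_force: [0.6, 0.9, 1.0]
gripper_width: 0.0183
gripper_force: 61.3
```

Run:
```python
from h import *
s=sense(); print(s["eef_pos"],s["contact_force"],s["moment"])
```

```text
[0.58463073 0.09465132 0.18672774] [0.64125605 0.88005331 1.00828236] [-0.20801531  0.02761596  0.0438879 ]
```

>>> arm_command --rows '[{"linear":[-0.025,0,-0.0013],"turn":[0,0,0]},{"linear":[-0.05,0,-0.0026],"turn":[0,0,0]},{"linear":[-0.075,0,-0.0039],"turn":[0,0,0]},{"linear":[-0.1,0,-0.0052],"turn":[0,0,0]},{"linear":[-0.12,0,-0.0062],"turn":[0,0,0]},{"linear":[-0.135,0,-0.007],"turn":[0,0,0]},{"linear":[-0.147,0,-0.0076],"turn":[0,0,0]},{"linear":[-0.147,0,-0.0076],"turn":[0,0,0]}]'

```text
time_s: 9.15
eef_pos: [0.5779, 0.0494, 0.1866]
tool_rot: [[0.148, 0.989, 0.008], [0.988, -0.148, 0.05], [0.051, 0.0, -0.999]]
contact_force: [0.7, -0.9, 1.7]
gripper_width: 0.0186
gripper_force: 61.3
```

Run:
```python
from h import *
s=sense();print(s["eef_pos"],s["contact_force"],s["moment"])
p,_=read_camera("top"); a=cv2.resize(p[135:235,250:382],(528,400),interpolation=cv2.INTER_CUBIC)
q,_=read_camera("scene"); b=cv2.resize(q[165:225,140:240],None,fx=2.6,fy=2.6,interpolation=cv2.INTER_CUBIC)
out=np.zeros((400,800,3),np.uint8); out[:,:528]=a; out[:b.shape[0],528:528+b.shape[1]]=b; cv2.imwrite("pics/ins.png",out)
```

```text
[0.57789132 0.0494457  0.18664954] [ 0.72131134 -0.91522522  1.67838746] [-0.64745708  0.0791969   0.01084122]
```

View pics/ins.png

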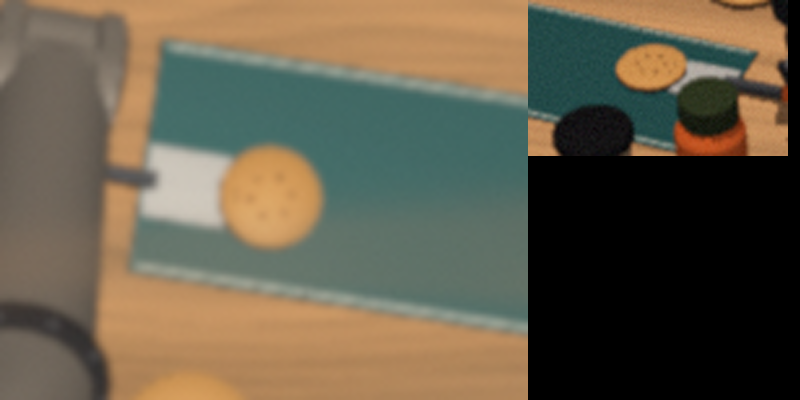

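The biscuit has not moved, at (272,197), and the blade edge is about 5 mm under its near rim (corners at (232,153) and (222,228)). Now the lifting arc, first half.

>>> arm_command --rows '[{"linear":[0,0,-0.013],"turn":[0,0,0]},{"linear":[-0.002,0,-0.03],"turn":[0,0,0]},{"linear":[-0.0075,0,-0.05],"turn":[0,0,0]},{"linear":[-0.02,0,-0.075],"turn":[0,0,0]},{"linear":[-0.032,0,-0.098],"turn":[0,0,0]},{"linear":[-0.047,0,-0.123],"turn":[0,0,0]},{"linear":[-0.066,0,-0.147],"turn":[0,0,0]},{"linear":[-0.088,0,-0.168],"turn":[0,0,0]}]'

```text
time_s: 9.92
eef_pos: [0.5738, 0.0216, 0.2367]
tool_rot: [[0.147, 0.989, 0.009], [0.988, -0.147, 0.052], [0.052, 0.001, -0.999]]
contact_force: [0.7, 0.3, -1.6]
gripper_width: 0.0187
gripper_force: 61.0
```

```bash
cat >> h.py <<'E'
def look(tag):
    s=sense(); p,_=read_camera("top"); q,_=read_camera("scene"); np.savez(tag+".npz",p=p,q=q)
    H,S,V=cv2.split(cv2.cvtColor(p,cv2.COLOR_BGR2HSV)); m=np.zeros(H.shape,np.uint8)
    m[150:225,280:400]=((S>60)&(H<30))[150:225,280:400]
    poly=np.array([px("top",P) for P in([.675,-.066,.003],[.63,-.382,.003],[.447,-.358,.003],[.497,-.04,.003])]).astype(np.int32)
    k=np.zeros_like(m); cv2.fillPoly(k,[poly],1); m&=k
    cs,_=cv2.findContours(m,cv2.RETR_EXTERNAL,cv2.CHAIN_APPROX_NONE)
    for c in cs:
        if cv2.contourArea(c)>60: print("blob",cv2.boundingRect(c),cv2.contourArea(c),np.median(p[m>0],axis=0))
    print(s["time_s"],s["eef_pos"].round(4) if hasattr(s["eef_pos"],"round") else s["eef_pos"],s["contact_force"],s["gripper_width"])
E
python3 - <<'E'
from h import *
look("l1")
E
```

```text
blob (316, 171, 19, 26) 360.0 [ 76. 126. 170.]
9.9167 [0.5738 0.0216 0.2367] [ 0.70655675  0.34765827 -1.60470159] 0.018665532868714557
```

The numbers say the biscuit is tilted about 45° (57 mm foreshortened width) and slid roughly 10 mm forward, which there is room for. Now I carry it over.

>>> arm_command --rows '[{"linear":[-0.035,0,-0.032],"turn":[0,0,0]},{"linear":[-0.07,0,-0.057],"turn":[0,0,0]},{"linear":[-0.113,0,-0.075],"turn":[0,0,0]},{"linear":[-0.153,0,-0.085],"turn":[0,0,0]},{"linear":[-0.196,0,-0.087],"turn":[0,0,0]},{"linear":[-0.236,0,-0.086],"turn":[0,0,0]},{"linear":[-0.28,0,-0.081],"turn":[0,0,0]},{"linear":[-0.33,0,-0.077],"turn":[0,0,0]}]'

```text
time_s: 10.68
eef_pos: [0.5586, -0.078, 0.253]
tool_rot: [[0.147, 0.989, 0.007], [0.988, -0.147, 0.052], [0.052, -0.001, -0.999]]
contact_force: [-1.2, 0.0, -1.3]
gripper_width: 0.0186
gripper_force: 61.0
```

Run:
```python
from h import *
look("l2")
z=np.load("l2.npz"); p,q=z["p"],z["q"]
out=np.hstack([cv2.resize(p[130:240,260:392],(480,400),interpolation=cv2.INTER_CUBIC),cv2.resize(q[150:250,100:180],(320,400),interpolation=cv2.INTER_CUBIC)])
cv2.imwrite("pics/l2.png",out)
```

```text
blob (285, 189, 18, 13) 133.0 [66. 79. 95.]
blob (339, 180, 21, 22) 174.0 [66. 79. 95.]
10.6833 [ 0.5586 -0.078   0.253 ] [-1.20358413  0.00744535 -1.27604777] 0.018615358771798155
```

View pics/l2.png

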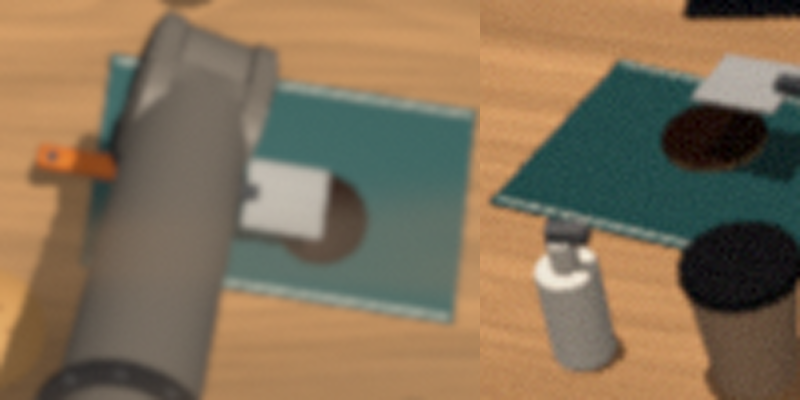

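The flip worked: the top crop shows the dark chocolate face at about (325,220), wholly on the mat, and the scene crop shows it flat at (715,140). Now I withdraw and lay the spatula down in the open.

>>> arm_command --rows '[{"linear":[0.03,0,-0.03],"turn":[0,0,0]},{"linear":[0.12,0,-0.04],"turn":[0,0,0]},{"linear":[0.24,0.01,-0.04],"turn":[0,-0.01,0]},{"linear":[0.36,0.02,-0.04],"turn":[0,-0.02,0]},{"linear":[0.48,0.03,-0.03],"turn":[0,-0.033,0]},{"linear":[0.6,0.04,0],"turn":[0,-0.033,0]},{"linear":[0.7,0.043,0.04],"turn":[0,-0.033,0]},{"linear":[0.77,0.043,0.04],"turn":[0,-0.033,0]}]'

```text
time_s: 11.45
eef_pos: [0.6047, 0.1573, 0.2521]
tool_rot: [[0.14, 0.99, -0.003], [0.99, -0.14, 0.003], [0.002, -0.003, -1.0]]
contact_force: [-1.1, 0.2, -1.6]
gripper_width: 0.0186
gripper_force: 61.0
```

>>> arm_command --rows '[{"linear":[0,0,0],"turn":[0,0,0]},{"linear":[0,0,0],"turn":[0,0,0]},{"linear":[0,0,0],"turn":[0,0,0]}]'

```text
time_s: 11.7
eef_pos: [0.6056, 0.1508, 0.2539]
tool_rot: [[0.146, 0.989, 0.0], [0.989, -0.146, -0.0], [0.0, 0.0, -1.0]]
contact_force: [0.2, -1.2, -0.8]
gripper_width: 0.0181
gripper_force: 61.0
```

Run:
```python
from h import *
s=sense(); go([.605,.150,.1785],down(np.radians(-8.4))); print(s["eef_pos"],s["tool_rot"],s["contact_force"])
```

```text
t 11.7 lin [-0.0029 -0.0017  0.2514] turn [ 0.0001 -0.      0.0002]
[0.60561274 0.15077819 0.25393236] [[ 1.45711885e-01  9.89327052e-01  1.78321800e-04]
 [ 9.89327067e-01 -1.45711887e-01 -1.68194809e-06]
 [ 2.43196092e-05  1.76663664e-04 -9.99999984e-01]] [ 0.19191002 -1.1874615  -0.79300642]
```

>>> arm_command --rows '[{"linear":[0,0,0.06],"turn":[0,0,0]},{"linear":[0,0,0.12],"turn":[0,0,0]},{"linear":[0,0,0.18],"turn":[0,0,0]},{"linear":[0,0,0.22],"turn":[0,0,0]},{"linear":[0,0,0.24],"turn":[0,0,0]},{"linear":[0,0,0.25],"turn":[0,0,0]},{"linear":[0,0,0.252],"turn":[0,0,0]},{"linear":[0,0,0.252],"turn":[0,0,0]}]'

```text
time_s: 12.37
eef_pos: [0.6063, 0.1499, 0.1786]
tool_rot: [[0.147, 0.989, 0.001], [0.989, -0.147, 0.0], [0.001, 0.001, -1.0]]
contact_force: [-0.0, 0.0, -1.1]
gripper_width: 0.0182
gripper_force: 61.0
```

>>> arm_command --rows '[{"linear":[0,0,0],"turn":[0,0,0]},{"linear":[0,0,0],"turn":[0,0,0]},{"linear":[0,0,0],"turn":[0,0,0]},{"linear":[0,0,0],"turn":[0,0,0]},{"linear":[0,0,0],"turn":[0,0,0]},{"linear":[0,0,0],"turn":[0,0,0]},{"linear":[0,0,0],"turn":[0,0,0]},{"linear":[0,0,0],"turn":[0,0,0]}]' --jaw -1

```text
time_s: 13.03
eef_pos: [0.6058, 0.1501, 0.1779]
tool_rot: [[0.147, 0.989, 0.0], [0.989, -0.147, 0.0], [0.0, 0.0, -1.0]]
contact_force: [-0.2, 0.2, -1.1]
gripper_width: 0.0855
gripper_force: 0.0
```

>>> arm_command --rows '[{"linear":[0,0,-0.1],"turn":[0,0,0]},{"linear":[0,0,-0.2],"turn":[0,0,0]},{"linear":[0,0,-0.32],"turn":[0,0,0]},{"linear":[0,0,-0.44],"turn":[0,0,0]},{"linear":[0,0,-0.56],"turn":[0,0,0]},{"linear":[0,0,-0.65],"turn":[0,0,0]},{"linear":[0,0,-0.65],"turn":[0,0,0]}]'

```text
time_s: 13.62
eef_pos: [0.6079, 0.1498, 0.3799]
tool_rot: [[0.147, 0.989, 0.012], [0.989, -0.147, 0.004], [0.006, 0.011, -1.0]]
contact_force: [0.8, -0.3, 1.5]
gripper_width: 0.0853
gripper_force: 0.0
```

Run:
```python
from h import *
look("l3"); z=np.load("l3.npz"); p,q=z["p"],z["q"]; w,_=read_camera("wrist")
out=np.zeros((600,800,3),np.uint8); out[:300,:400]=cv2.resize(p[80:290,120:400],(400,300)); out[:300,400:]=cv2.resize(q[110:320,70:350],(400,300)); out[300:,:400]=cv2.resize(w,(400,300))
cv2.imwrite("pics/end.png",out)
```

```text
blob (337, 179, 23, 23) 392.5 [57. 71. 85.]
13.6167 [0.6079 0.1498 0.3799] [ 0.84405759 -0.25140111  1.52632767] 0.08531370520576945
```

View pics/end.png

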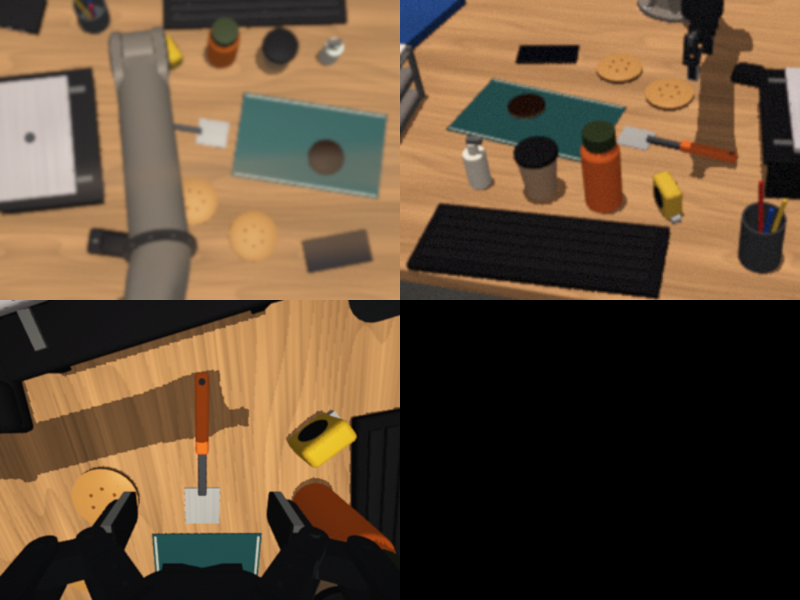

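The biscuit lies chocolate up on the mat (top panel (326,157)). The spatula is flat on the desk short of the mat (wrist panel (202,450)), and everything else stands where it was.

```bash
python3 -c "
from bench import *
print(sign_off())"
```

```text
the job is handed in; nothing more can be done
None
```

The biscuit lies chocolate side up, flat and wholly on the mat; the spatula is flat on the desk clear of it, nothing else appears moved, and the job was handed in at about 14 s.

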